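# Spring check of a circuit-board tilt mount

### The arm

A 7-joint arm with a two-finger parallel gripper is mounted at the origin on the work surface. World frame = base frame: x ahead of the robot, y to its left, z up, the work surface at z = 0. Lengths are in m, angles in rad, forces in N, time in s.
With the tool pointing down it reaches from about 0.4 to 0.9 m from the base axis. Payload 5.6 kg.
Tool frame: the origin (TCP) lies between the finger pads; the fingertips stand 8 mm ahead of it and the grasp point (between the pads) lies 11 mm behind it; z points along the fingers, y is the line along which they close (so a half turn about z gives the same grasp; the last joint's range is limited). The gripper opens to 92 mm and grips with 3 to 60 N. Pads are 20 mm wide; open, the fingers measure 128 mm over their backs; the gripper's body (75 mm by 189 mm) begins 69 mm behind the grasp point.
Start: joints at [1.236, 0.468, -0.012, 1.603, 0.006, 1.071, -0.056], TCP at [0.187, -0.623, 0.223] pointing down, gripper open.
Joint ranges: [-2.53, 2.53], [-0.31, 2.02], [-1.57, 1.55], [0.28, 2.44], [-1.29, 4.43], [0.15, 1.84], [-2.92, 2.92]. Speed limits (rad/s): [2.57, 2.57, 3.14, 3.14, 3.14, 3.14, 3.14].

### API

Orientations are given as a unit quaternion [x, y, z, w].
In Python, from plant import manip, get_image, calibration, workorder, search_frame, silhouettes, spot_point gives the robot as it stands.
- The arm moves only by the tool move_arm, never from a script. Its argument "plan" is a list of rows, each a list of 3 entries, a list of its own where there are three numbers: the turn, a rotation vector about the tool's x, y, z as a fraction of full scale, then the shift along the tool's x, y, z as a fraction of full scale, then the gripper command: -1 is shut, 1 is fully open, values between are in proportion. In form: [[[ax, ay, az], [tx, ty, tz], hand], ...]. A call has 1 to 12 rows; each row is the pose to reach, as a shift and turn from the pose commanded when the call began, along the tool's axes at that moment, turning the shorter way round; what a row does not reach only later rows make up. Full scale, the value 1, is 0.3 m for a shift and 180 degrees for a turn. A row lasts 1/8 s, in which the tool goes at most 62.5 mm and 10.7 degrees, less where a joint would pass 70% of its speed; a pose out of reach is approached as far as the arm can. A call with a number of a shift or a turn outside -1 to 1 is refused whole. A call with a gripper value outside its range is refused whole. The fingers move at their own pace and stop on an object; "grip_force" is the grip in N (left out, the last holds). Time passes only in rows, so rows that repeat a pose let the fingers close. It gives the time, the measured TCP pose, the force, the opening and the grip force at its end, in the units of the state.
- manip.observe(): the state, without advancing time (a new reading comes with each control period).
- get_image(name): name is "side" or "top"; returns (picture, depth): 420x560x3 uint8, blue, green, red; 420x560 float32, m along the optical axis (not along the pixel's ray), 0 where there is no reading.
- calibration(name): a dict with "vfov" (degrees; the focal length in pixels is half the picture's height over the tangent of half this angle, whatever the lens; pixels are square), "cx", "cy" (the principal point, pixels), "distortion" ([k1, k2, p1, p2, k3] as OpenCV has them; the pictures are not rectified), "rvec" (rotation vector, rad) and "tvec" (3), from world to camera coordinates, as OpenCV has them. Camera axes: x right, y down, z forward; pixel columns grow to the right and rows downward; lengths in m; the calibration is good to about 2 mm. A picture is of the moment at which its call begins. calibration takes no time and is no camera call.
- workorder.sign_off(): hands the job in; it is judged then, once.
Trained networks look in the newest picture that a camera, given by its name, has taken for a name from the list of things; names that differ only in an ending like _2 or _b are one class to them, and where a whole thing is asked for, a point or a joint stands for the part that bears it (a point fixed in the world has none). Each returns a list of dicts, best first, with "confidence" (0 to 1); they miss things now and then, are a little off and sometimes report something else, mostly with a low value. They report only what shows in the picture. A call takes as long as a camera call. They do not tell look-alikes from the thing itself.
- search_frame(label, camera): "extent" ([left, top, right, bottom] in pixels, round what is visible of it).
- silhouettes(label, camera): "region" (420x560 bool, what is visible of it) and "extent" ([left, top, right, bottom] in pixels, round what is visible of it).
- spot_point(label, camera): "uv" ([column, row] in pixels: a listed point, or the origin of a listed thing).
The state is a dict: "t": time; "joint_positions": joint angles; "qd": joint speeds; "joint_torque": joint torques, N m; "position": TCP position; "ee_rot": TCP orientation; "force": force on the tool from outside, world axes, zero at the start; "wrist_torque": the same for the moment, N m; "opening": finger opening in m; "gripper_force": force on a finger pad.
Only numpy, scipy, OpenCV 4.12 (cv2) and the standard library are available. Lean on these libraries where they do the work, as an engineer would, in place of code of your own. Each camera call takes 0.05 s, during which the arm holds its last target. There are 200 camera calls.

### The job

Check the two springs of the tilt mount that holds the circuit board, one corner at a time and with your fingertips only: gently press the yellow pad down until that corner's pointer stands at the red mark on its scale, keep it there for about a second without going past the mark, then let go so that the corner springs back; then do the same with the blue pad. Only press: do not pinch or lift anything, and leave the red marks and the things lying around the mount where they are.

Things in the scene. Friction and masses are not known exactly. Their poses are not given: they have to be found in the camera images.
- mount: Fixed tilt mount, robot's side = pivot corner. Dark steel base 150 x 150 x 12 mm, origin at the centre of its underside, z up. Above it an aluminium plate 146 x 146 x 8 mm with a green circuit board, top 75 mm above the bench. In its own x, y the pivot is at (-55, 55), the yellow pad (robot's left) at (55, 55), the blue pad (right) at (-55, -55) mm. Scales beyond the pads reach 92 mm high.
- pivot (a point): Centre of the brass ball joint about which the plate tilts, 71 mm above the bench; fixed. Pads lie 110 mm and pointer tips 190 mm from it, in the mount's own +x direction (yellow) and -y direction (blue).
- yellow_pad_top (a point): Centre of the top of the yellow press pad: a plastic disc 30 mm across, 8 mm tall, 110 mm from the pivot; its top is 83 mm above the bench at rest and sinks as it is pressed. z is the pad's normal.
- blue_pad_top (a point): The same for the blue press pad.
- yellow_pad: The yellow pad itself; origin at the centre of its underside, 8 mm below its top.
- blue_pad: The blue pad itself; origin at the centre of its underside, 8 mm below its top.
- yellow_tip (a point): Tip (orange) of the yellow corner's black pointer, which runs outward in line with pivot and pad; 190 mm from the pivot, 71 mm above the bench at rest. It sinks 1.7 times as far as the pad. Beside it stands a fixed white scale with black ticks, 36 mm wide, 92 mm tall.
- blue_tip (a point): Tip of the blue corner's pointer, likewise.
- yellow_mark_mid (a point): Middle of the red mark on the yellow scale, at the place where the pointer's tip passes it. The mark is a red clip 10 mm tall (5 mm above and below this point) round the scale, with a tab sticking out 17 mm beyond its outer edge; it is set 17 to 34 mm below the pointer's rest height. The pointer is at the mark when its tip is level with the clip.
- blue_mark_mid (a point): The same for the red mark of the blue scale, set independently.
- yellow_tilt (a joint): Tilt of the plate about the pivot, positive as the yellow corner goes down (rad); 0 at rest, free from -0.12 to 0.32. Its return spring has 5 N m/rad, no preload and no catch: pressing at the pad takes about 4 N per 10 mm of pad travel. The pointer tip sinks by 190 mm x sin(angle).
- blue_tilt (a joint): The same for the blue corner. The two tilts are independent: a push on one pad hardly moves the other corner.
- screwdriver: Loose screwdriver, blue handle, 170 mm long, lying beside the mount; leave it.
- pry_tool: Loose yellow plastic pry tool, 147 mm long, 12 mm tall, lying beside the mount; leave it.
- parts_cup: Loose small steel bowl, 60 mm across, 35 mm tall, beyond the mount; origin under its centre; leave it.
- flux_jar: Loose small amber jar with a black cap, 36 mm across, 45 mm tall, beyond the mount; origin under its centre; leave it.
Not all that is in view belongs to the job. Of the things like the parts_cup, leave any that is pink; of the rest the larger one is meant. Several things have the shape of the screwdriver; the one meant has the colours described above.

How it is judged:
On the way, in this order (a step that is already met when the one before it is completed fails the run):
1. the yellow pad is pressed by the fingers so that its pointer tip is within 5 mm of the middle of the red mark, for 0.5 s, the blue corner being up (z of yellow_tip in the frame of yellow_mark_mid between -0.005 and 0.005 m and contact force between the fingers and yellow_pad above 0.5 N and value of joint blue_tilt below 0.05 rad), for 0.5 s.
2. the yellow corner is let go and back at rest (value of joint yellow_tilt between -0.02 and 0.02 rad and value of joint blue_tilt between -0.02 and 0.02 rad and contact force between the fingers and yellow_pad below 0.1 N), for 0.1 s.
3. the blue pad is pressed by the fingers so that its pointer tip is within 5 mm of the middle of the red mark, for 0.5 s, the yellow corner being up (z of blue_tip in the frame of blue_mark_mid between -0.005 and 0.005 m and contact force between the fingers and blue_pad above 0.5 N and value of joint yellow_tilt below 0.05 rad), for 0.5 s.
At the end, for the whole second after the job is handed in: Both corners are released and back within 0.02 rad of rest; the red marks are within 3 mm and the four loose things within 20 mm of where they started, at rest (value of joint yellow_tilt between -0.02 and 0.02 rad and value of joint blue_tilt between -0.02 and 0.02 rad and distance of each of screwdriver, pry_tool, parts_cup, flux_jar from where it was at the start of the episode below 0.02 m and linear speed of each of screwdriver, pry_tool, parts_cup, flux_jar below 0.02 m/s and distance of each of yellow_mark_mid, blue_mark_mid from where it was at the start of the episode below 0.003 m); the robot touches nothing.
It fails at once if a corner is pressed past its mark (pointer tip more than 9 mm below the middle of the red mark) (z of yellow_tip in the frame of yellow_mark_mid below -0.009 m or z of blue_tip in the frame of blue_mark_mid below -0.009 m).
It fails at once if a corner is lifted or pried up (more than 0.04 rad above rest) (value of joint any of yellow_tilt, blue_tilt below -0.04 rad).
It fails at once if a pad is squeezed or pressed with more than 25 N (contact force between the fingers and yellow_pad above 25 N or contact force between the fingers and blue_pad above 25 N).
It fails at once if both corners are pressed down at once (both beyond 0.05 rad) (value of joint each of yellow_tilt, blue_tilt above 0.05 rad).
It fails at once if a loose thing is moved by more than 20 mm, or a red mark by more than 3 mm (distance of any of screwdriver, pry_tool, parts_cup, flux_jar from where it was at the start of the episode above 0.02 m or distance of any of yellow_mark_mid, blue_mark_mid from where it was at the start of the episode above 0.003 m).
It also fails if it takes over 51 s, if anything falls off the work surface, if the arm or the gripper's body presses on something with over 40 N, if the wrist force passes 120 N, or if a joint passes its speed limit or range.

## Working session

There is one attempt and no reset: what is moved stays moved. The work goes in short steps, Python scripts to look and compute and a tool call to move; the robot and the scene stay as the last step left them, time stands still between calls to the robot, and variables do not carry over. Pictures are saved under pics/ and viewed, at most 10 in all, crops included, and the job is handed in when it is done.

Besides the shell and the picture viewer there is one more tool, called after "Call:" as name(argument=value, ...), one argument or row to a line, values as JSON. move_arm: Moves the arm, as the interface text tells. Shift numbers are shares of 0.3 m and turn numbers shares of 180 degrees, none past 1 either way. Its arguments: {"type":"object","properties":{"plan":{"type":"array","items":{"type":"array"}},"grip_force":{"type":"number"}},"required":["plan"]}

```bash
mkdir -p pics; cat > h.py <<'E'
import numpy as np, cv2
from plant import manip, get_image, calibration, workorder, search_frame, silhouettes, spot_point
def cam(n):
    c=calibration(n); f=210/np.tan(np.radians(c["vfov"])/2)
    K=np.array([[f,0,c["cx"]],[0,f,c["cy"]],[0,0,1.]]); R=cv2.Rodrigues(np.array(c["rvec"],float))[0]
    return K,np.array(c["distortion"],float),R,np.array(c["tvec"],float).ravel()
def ray(n,uv):
    K,d,R,t=cam(n); p=cv2.undistortPoints(np.array([[uv]],float),K,d)[0,0]
    return -R.T@t, R.T@np.array([p[0],p[1],1.])
def at_z(n,uv,z):
    o,r=ray(n,uv); return o+r*(z-o[2])/r[2]
def at_d(n,uv,D):
    o,r=ray(n,uv); return o+r*D[int(round(uv[1])),int(round(uv[0]))]
def proj(n,P):
    K,d,R,t=cam(n); return cv2.projectPoints(np.array(P,float).reshape(-1,3),R,t,K,d)[0][:,0]
E
cat > a.py <<'E'
from h import *
np.set_printoptions(precision=4,suppress=True)
s=manip.observe(); print(s["t"],s["position"],s["ee_rot"],s["force"],s["opening"])
Z=dict(pivot=.071,yellow_pad_top=.083,blue_pad_top=.083,yellow_tip=.071,blue_tip=.071,yellow_mark_mid=None,blue_mark_mid=None)
for n in("top","side"):
    im,D=get_image(n); cv2.imwrite(f"pics/{n}0.png",im); np.save(n+"D.npy",D)
    print(n,"cam",ray(n,(280,210)))
    for l,z in Z.items():
        for r in spot_point(l,n)[:2]:
            uv=r["uv"]; print(l,np.array(uv),round(r["confidence"],2),"d",at_d(n,uv,D),"z",at_z(n,uv,z) if z else "")
E
python3 a.py
```

```text
0.0 [ 0.1867 -0.622   0.2217] [ 0.9894  0.1453 -0.0002 -0.0008] [ 0.394  -0.5977  0.1915] 0.09198117812724126
top cam (array([ 0.3237, -0.006 ,  1.1572]), array([ 0.2209,  0.014 , -0.9755]))
pivot [302.9 253.6] 0.73 d [ 0.4789 -0.0568  0.0869] z [ 0.4812 -0.0576  0.071 ]
pivot [276.8 238.1] 0.66 d [0.5038 0.0054 0.0792] z [0.5051 0.0054 0.071 ]
yellow_pad_top [249.6 320.3] 0.74 d [0.3178 0.0333 0.0249] z [0.3181 0.0312 0.083 ]
yellow_pad_top [252.6 252.7] 0.5 d [0.4611 0.0515 0.0881] z [0.4617 0.0518 0.083 ]
yellow_tip [217.2 257.9] 0.79 d [0.4375 0.1268 0.0749] z [0.4379 0.1273 0.071 ]
blue_tip [297.1 169.2] 0.89 d [ 0.6939 -0.0128  0.0004] z [ 0.6713 -0.0124  0.071 ]
yellow_mark_mid [216.5 255.5] 0.42 d [0.4505 0.1386 0.0014] z 
blue_mark_mid [296.4 173.3] 0.38 d [ 0.6611 -0.0124  0.0717] z 
side cam (array([0.3836, 0.716 , 0.7679]), array([ 0.1477, -0.724 , -0.6738]))
pivot [306.2 205.4] 0.6 d [ 0.4836 -0.0477  0.0801] z [ 0.4849 -0.0578  0.071 ]
yellow_pad_top [308.8 243.6] 0.73 d [0.4603 0.0657 0.0858] z [0.4606 0.063  0.083 ]
blue_pad_top [253.3 201.8] 0.45 d [ 0.5939 -0.0346  0.0823] z [ 0.5937 -0.0338  0.083 ]
yellow_tip [312.6 271.8] 0.74 d [0.4435 0.1239 0.0739] z [0.4438 0.1214 0.071 ]
blue_tip [219.1 207. ] 0.76 d [ 0.6629 -0.0126  0.0747] z [ 0.6644 -0.0166  0.071 ]
yellow_mark_mid [317.  284.4] 0.51 d [0.4323 0.1385 0.0577] z 
blue_mark_mid [217.7 214.1] 0.49 d [ 0.67   -0.0181  0.0481] z
```

View pictures.

```bash
python3 - <<'E'
import cv2
a=cv2.imread("pics/top0.png")[120:370,150:400]; b=cv2.imread("pics/side0.png")[150:360,180:400]
cv2.imwrite("pics/t1.png",cv2.resize(a,(600,600),interpolation=2)); cv2.imwrite("pics/s1.png",cv2.resize(b,None,fx=2.8,fy=2.8,interpolation=2))
E
```

```text
(no output)
```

View pics/t1.png

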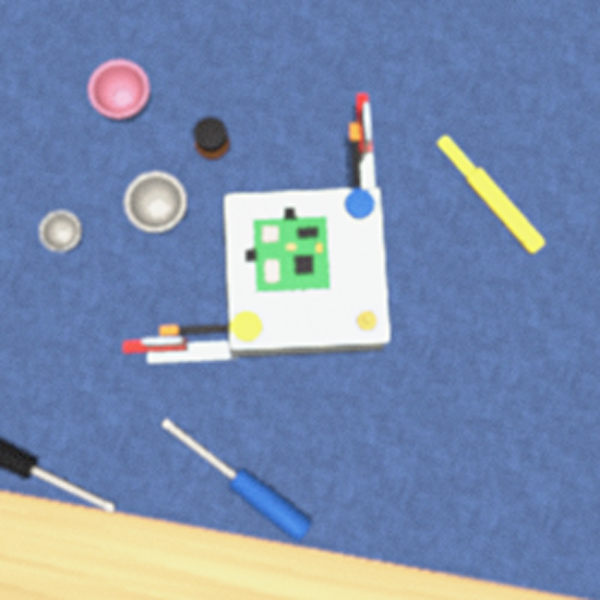

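View pics/s1.png

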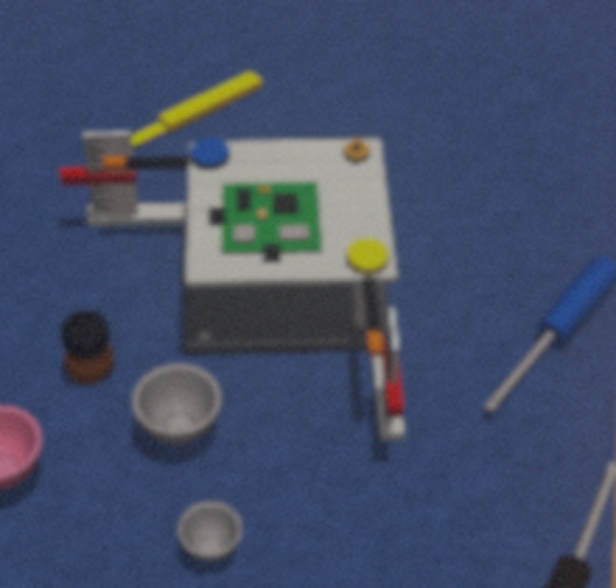

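View pics/side0.png

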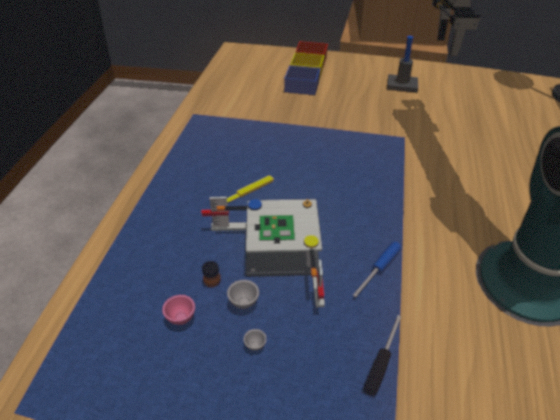

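```bash
cat > b.py <<'E'
from h import *
np.set_printoptions(precision=4,suppress=True,linewidth=150)
top,side=[cv2.imread(f"pics/{n}0.png") for n in("top","side")]
D=dict(top=np.load("topD.npy"),side=np.load("sideD.npy")); I=dict(top=top,side=side)
# colour blobs: pads
from scipy import ndimage as ni
W={}
def mask(im,h0,h1,s=110,v=60):
    H=cv2.cvtColor(im,cv2.COLOR_BGR2HSV).astype(int); h=H[...,0]
    m=((h>=h0)&(h<=h1)) if h0<=h1 else ((h>=h0)|(h<=h1)); return m&(H[...,1]>s)&(H[...,2]>v)
box=dict(top=(190,150,320,280),side=(190,190,340,310))
piv=np.array([.483,-.0577,.071]); th=np.arctan2(.125+.0577,.4405-.483)
for n in I:
    x0,y0,x1,y1=box[n]
    for nm,(a,b,s,v) in dict(yellow=(22,34,110,60),blue=(105,115,190,80),orange=(8,19,110,60),red=(172,5,130,60)).items():
        m=mask(I[n],a,b,s,v); k=np.zeros_like(m); k[y0:y1,x0:x1]=1; L,c=ni.label(m&k)
        for i in range(1,c+1):
            vv,uu=np.where(L==i)
            if len(uu)<8: continue
            uv=(uu.mean(),vv.mean()); z={'yellow':.083,'blue':.083,'orange':.071,'red':.045}[nm]
            print(n,nm,len(uu),np.array(uv),(uu.min(),vv.min(),uu.max(),vv.max()),at_z(n,uv,z))
            if nm=="red":
                P=np.array([at_d(n,(p,q),D[n]) for p,q in zip(uu,vv)]); 
                for p,q,w in zip(uu,vv,P): print("   ",p,q,w,I[n][q,p])
E
python3 b.py
```

```text
top yellow 103 [252.1748 255.3689] (np.int64(246), np.int64(250), np.int64(258), np.int64(261)) [0.4558 0.0516 0.083 ]
top yellow 32 [302.2812 253.25  ] (np.int64(299), np.int64(250), np.int64(305), np.int64(256)) [ 0.48   -0.0555  0.083 ]
top orange 26 [297.7692 174.6538] (np.int64(296), np.int64(171), np.int64(300), np.int64(178)) [ 0.6587 -0.016   0.071 ]
top orange 31 [238.7097 182.6774] (np.int64(233), np.int64(180), np.int64(244), np.int64(185)) [0.6157 0.1134 0.071 ]
top orange 13 [220.6154 256.6923] (np.int64(217), np.int64(256), np.int64(224), np.int64(258)) [0.4419 0.1204 0.071 ]
top red 27 [299.6667 163.1111] (np.int64(298), np.int64(159), np.int64(302), np.int64(170)) [ 0.6955 -0.016   0.045 ]
    299 159 [ 0.702  -0.0127  0.0545] [132 105 218]
    300 159 [ 0.7045 -0.015   0.0485] [121 100 233]
    301 159 [ 0.703  -0.0173  0.0539] [118  97 233]
    299 160 [ 0.6993 -0.0131  0.0552] [ 96  81 240]
    300 160 [ 0.6987 -0.0154  0.0584] [ 76  76 247]
    301 160 [ 0.7008 -0.0177  0.0535] [ 80  81 248]
    302 160 [ 0.7007 -0.02    0.055 ] [108  92 242]
    299 161 [ 0.6972 
[... 12216 characters left out ...]
.0605] [ 44  41 137]
    320 294 [0.4237 0.1599 0.0582] [ 44  35 148]
    321 294 [0.422  0.1594 0.058 ] [ 39  29 149]
    322 294 [0.4201 0.1604 0.0597] [ 41  29 145]
    323 294 [0.4184 0.1583 0.0575] [ 63  45 133]
    319 295 [0.4252 0.1629 0.0587] [ 41  35 116]
    320 295 [0.4234 0.163  0.0593] [ 33  26 127]
    321 295 [0.4215 0.1636 0.0605] [ 40  34 129]
    322 295 [0.4199 0.1616 0.0584] [ 48  38 130]
    323 295 [0.4182 0.1599 0.0566] [ 61  44 117]
    319 296 [0.425  0.1625 0.0553] [44 37 96]
    320 296 [0.4232 0.1626 0.056 ] [ 44  36 104]
    321 296 [0.4215 0.162  0.0556] [ 41  32 103]
    322 296 [0.4197 0.1614 0.0552] [ 44  32 102]
    320 297 [0.423  0.1631 0.0537] [43 38 87]
```

```bash
cat > c.py <<'E'
from h import *
np.set_printoptions(precision=4,suppress=True,linewidth=150)
I={n:cv2.imread(f"pics/{n}0.png") for n in("top","side")}; D={n:np.load(n+"D.npy") for n in I}
def med(n,u,v,r=2): return np.median([at_d(n,(a,b),D[n]) for a in range(u-r,u+r+1) for b in range(v-r,v+r+1)],0)
for n,L in dict(top=dict(yp=(252,255),bp=(300,205),pl1=(280,257),pl2=(305,225),bench=(230,230)),side=dict(yp=(311,241),bp=(255,204),pl1=(285,241),pl2=(313,222),bench=(230,245))).items():
    for k,p in L.items(): print(n,k,med(n,*p))
def red(p): p=p.astype(int); return p[...,2]-(p[...,0]+p[...,1])//2
print("side blue: band cols 220-226 and tab 204-208, redness & depth z per row")
for v in range(207,221):
    f=lambda c:(np.median([red(I["side"][v,u]) for u in c]),np.median([at_d("side",(u,v),D["side"]) for u in c],0))
    print(v,*f(range(221,227)),*f(range(204,209)))
# least squares rigid xy fit of pivot/pads/tips, both cams
obs=dict(top={"p":(302.5,253.3,.080),"yp":(252.2,255.4,.083),"bp":(300,205,.083)},side={"p":(307,203.7,.080),"yp":(310.9,240.8,.083),"bp":(254.8,204.3,.083)})
for n in obs:
    q={k:at_z(n,v[:2],v[2]) for k,v in obs[n].items()}; print(n,q,[np.linalg.norm(q[k]-q["p"]) for k in("yp","bp")])
E
python3 c.py
```

```text
top yp [0.4567 0.0518 0.0832]
top bp [ 0.5864 -0.0327  0.0837]
top pl1 [ 0.4641 -0.0089  0.0752]
top pl2 [ 0.545  -0.0514  0.0746]
top bench [ 0.5164  0.1195 -0.0003]
side yp [0.4574 0.0564 0.0832]
side bp [ 0.5883 -0.0283  0.0831]
side pl1 [0.5078 0.0578 0.0751]
side pl2 [ 0.4628 -0.0073  0.0748]
side bench [0.6346 0.0226 0.0006]
side blue: band cols 220-226 and tab 204-208, redness & depth z per row
207 76.5 [ 0.6539 -0.016   0.0731] -29.0 [ 0.7222 -0.0836  0.0006]
208 70.0 [ 0.6534 -0.0134  0.0731] -11.0 [ 0.722  -0.0818  0.0002]
209 53.0 [ 0.6534 -0.0108  0.0724] 37.0 [ 0.7198 -0.0776  0.0013]
210 40.5 [ 0.6539 -0.0123  0.0687] 91.0 [ 0.6968 -0.0207  0.0533]
211 45.5 [ 0.6585 -0.024   0.0541] 116.0 [ 0.6952 -0.017   0.0538]
212 54.5 [ 0.657  -0.0202  0.0541] 106.0 [ 0.6952 -0.0139  0.0532]
213 54.0 [ 0.6577 -0.0201  0.0513] 76.0 [ 0.6944 -0.0123  0.0523]
214 42.0 [ 0.6575 -0.0208  0.0476] 48.0 [ 0.6949 -0.0129  0.0482]
215 25.5 [ 0.6577 -0.0202  0.046 ] 30.0 [ 0.6952 -0.0121  0.0465]
216 11.5 [ 0.6589 -0.0231  0.0393] 1.0 [ 0.7133 -0.0551  0.0002]
217 6.0 [ 0.6593 -0.024   0.036 ] -24.0 [ 0.7124 -0.0501  0.0015]
218 5.0 [ 0.6597 -0.0234  0.033 ] -33.0 [ 0.7123 -0.0479  0.0015]
219 6.0 [ 0.6605 -0.0244  0.0302] -34.0 [ 0.7093 -0.0473 -0.0002]
220 6.0 [ 0.6599 -0.0237  0.0275] -35.0 [ 0.7106 -0.0428 -0.0007]
top {'p': array([ 0.4804, -0.0562,  0.08  ]), 'yp': array([0.4557, 0.0516, 0.083 ]), 'bp': array([ 0.5862, -0.0326,  0.083 ])} [np.float64(0.11055795718163687), np.float64(0.1084475473148985)]
side {'p': array([ 0.4828, -0.0534,  0.08  ]), 'yp': array([0.4578, 0.0549, 0.083 ]), 'bp': array([ 0.5888, -0.0267,  0.083 ])} [np.float64(0.11112432987995673), np.float64(0.10932026087987944)]
```

Call:
move_arm(
  plan=[
    [[0, 0, 0], [0.1, -0.1, -0.1], -1],
    [[0, 0, 0], [0.75, -0.95, -0.1], -1],
    [[0, 0, 0], [0.75, -0.95, -0.1], -1],
    [[0, 0, 0], [0.75, -0.95, -0.1], -1],
    [[0, 0, 0], [0.75, -0.95, -0.1], -1],
    [[0, 0, 0], [0.75, -0.95, -0.1], -1],
    [[0, 0, 0], [0.75, -0.95, -0.1], -1],
    [[0, 0, 0], [0.75, -0.95, -0.1], -1],
  ],
  grip_force=5,
)

```text
t: 1.8
position: [0.3206, -0.2852, 0.253]
ee_rot: [0.989, 0.146, 0.0, 0.001]
force: [-0.3, -0.1, -0.3]
opening: 0.0142
gripper_force: 0.0
```

Call:
move_arm(
  plan=[
    [[0, 0, -0.48], [0.76, -0.95, 0], -1],
    [[0, 0, -0.48], [0.76, -0.95, 0], -1],
    [[0, 0, -0.48], [0.76, -0.95, 0], -1],
    [[0, 0, -0.48], [0.76, -0.95, 0], -1],
    [[0, 0, -0.48], [0.76, -0.95, 0], -1],
    [[0, 0, -0.48], [0.76, -0.95, 0], -1],
    [[0, 0, -0.48], [0.76, -0.95, 0.33], -1],
    [[0, 0, -0.48], [0.76, -0.95, 0.33], -1],
    [[0, 0, -0.48], [0.76, -0.95, 0.33], -1],
    [[0, 0, -0.48], [0.76, -0.95, 0.33], -1],
    [[0, 0, -0.48], [0.76, -0.95, 0.33], -1],
  ],
)

```text
t: 3.18
position: [0.4584, 0.0532, 0.1552]
ee_rot: [0.623, 0.782, 0.001, 0.001]
force: [-0.3, 0.4, 0.4]
opening: 0.0002
gripper_force: 0.0
```

Call:
move_arm(
  plan=[
    [[0, 0, 0], [0, 0, 0.1], -1],
    [[0, 0, 0], [0, 0, 0.19], -1],
    [[0, 0, 0], [0, 0, 0.19], -1],
    [[0, 0, 0], [0, 0, 0.19], -1],
  ],
)

```text
t: 3.68
position: [0.458, 0.0538, 0.098]
ee_rot: [0.622, 0.783, 0.001, 0.001]
force: [0.6, -0.3, 0.9]
opening: 0.0006
gripper_force: 0.0
```

```bash
python3 - <<'E'
from h import *
print(manip.observe()["position"])
o=[]
for n,(x,y) in dict(top=(190,190),side=(250,180)).items():
    im,D=get_image(n); o.append(cv2.resize(im[y:y+125,x:x+130],(400,385),interpolation=2))
cv2.imwrite("pics/y1.png",np.hstack(o))
E
```

```text
[0.45797541 0.05381515 0.09797905]
```

View pics/y1.png

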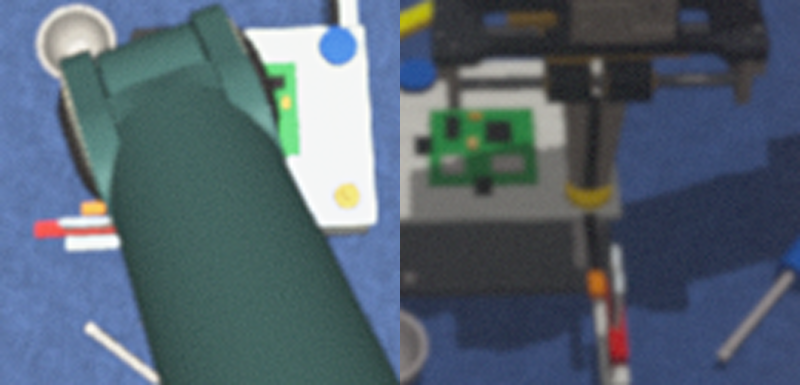

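Call:
move_arm(
  plan=[
    [[0, 0, 0], [0, 0, 0.015], -1],
    [[0, 0, 0], [0, 0, 0.03], -1],
    [[0, 0, 0], [0, 0, 0.045], -1],
    [[0, 0, 0], [0, 0, 0.045], -1],
    [[0, 0, 0], [0, 0, 0.045], -1],
  ],
)

```text
t: 4.4
position: [0.4571, 0.054, 0.0832]
ee_rot: [0.622, 0.783, 0.0, 0.0]
force: [0.6, 1.0, 4.5]
opening: 0.0009
gripper_force: 1.7
```

```bash
cat > d.py <<'E'
from h import *
import sys
np.set_printoptions(precision=4,suppress=True)
c=sys.argv[1]; s=manip.observe(); print(s["t"],s["position"],s["force"])
im,D=get_image("side"); H=cv2.cvtColor(im,cv2.COLOR_BGR2HSV).astype(int)
for l in("tip","mark_mid"): print(l,[(r["uv"],round(r["confidence"],2)) for r in spot_point(f"{c}_{l}","side")[:2]])
x0,y0,x1,y1=dict(yellow=(302,250,328,300),blue=(205,195,235,225))[c]
m=(H[...,0]>=7)&(H[...,0]<=20)&(H[...,1]>110)&(H[...,2]>60); k=np.zeros_like(m); k[y0:y1,x0:x1]=1
v,u=np.where(m&k); print("orange",len(u),u.mean(),v.mean(),u.min(),v.min(),u.max(),v.max())
P=np.array([at_d("side",(a,b),D) for a,b in zip(u,v)]); print(np.median(P,0),np.percentile(P[:,2],[10,50,90]))
cv2.imwrite(f"pics/{sys.argv[2]}.png",cv2.resize(im[y0-30:y1+20,x0-40:x1+40],None,fx=6,fy=6,interpolation=2))
E
python3 d.py yellow y2
```

```text
4.4 [0.4571 0.054  0.0832] [0.592  1.0193 4.4858]
tip [([312.1, 276.7], 0.61)]
mark_mid [([313.0, 284.2], 0.52), ([303.6, 210.9], 0.26)]
orange 55 313.2 275.56363636363636 310 271 316 280
[0.4423 0.1197 0.061 ] [0.053 0.061 0.063]
```

```bash
python3 - <<'E'
from h import *
a=proj("side",[[.4424,.1197,.071],[.4424,.1197,.061],[.4424,.1197,.051]]); print(a)
o=manip.observe(); print(o["t"],o["position"],o["force"])
E
```

```text
[[313.47380679 271.22195777]
 [313.22831929 274.72483799]
 [312.9860935  278.17391884]]
4.55 [0.45705804 0.0539401  0.08320954] [0.07700149 2.25979041 2.72140967]
```

View pics/y2.png

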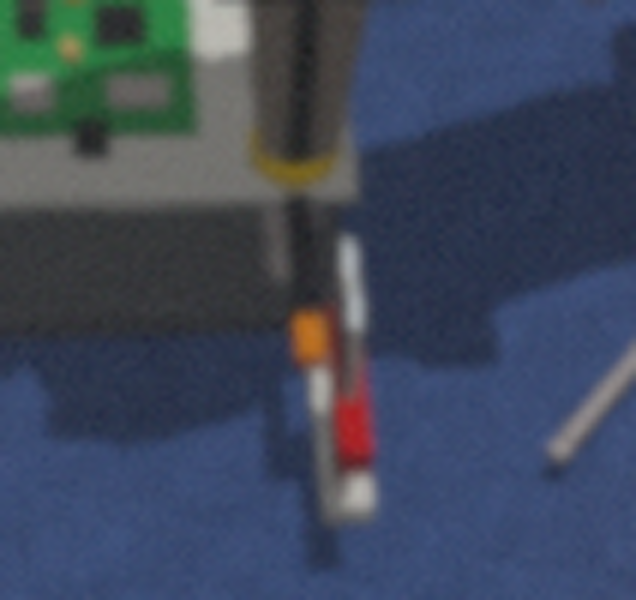

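Call:
move_arm(
  plan=[
    [[0, 0, 0], [0, 0, 0.005], -1],
    [[0, 0, 0], [0, 0, 0.009], -1],
    [[0, 0, 0], [0, 0, 0.009], -1],
    [[0, 0, 0], [0, 0, 0.009], -1],
    [[0, 0, 0], [0, 0, 0.009], -1],
  ],
)

```text
t: 5.18
position: [0.457, 0.0539, 0.0804]
ee_rot: [0.622, 0.783, 0.0, -0.0]
force: [0.8, 3.2, 4.9]
opening: 0.0006
gripper_force: 2.4
```

```bash
python3 d.py yellow y3
```

```text
5.175 [0.457  0.0539 0.0804] [0.8251 3.2166 4.8796]
tip [([310.8, 279.6], 0.58)]
mark_mid [([312.8, 282.0], 0.45), ([282.4, 249.4], 0.32)]
orange 53 313.3207547169811 276.8301886792453 310 273 316 281
[0.4424 0.1205 0.0564] [0.0478 0.0564 0.0588]
```

Call:
move_arm(
  plan=[
    [[0, 0, 0], [0, 0, 0.001], -1],
    [[0, 0, 0], [0, 0, 0.001], -1],
    [[0, 0, 0], [0, 0, 0.001], -1],
    [[0, 0, 0], [0, 0, 0.001], -1],
    [[0, 0, 0], [0, 0, 0.001], -1],
    [[0, 0, 0], [0, 0, 0.001], -1],
    [[0, 0, 0], [0, 0, -0.02], -1],
    [[0, 0, 0], [0, 0, -0.05], -1],
    [[0, 0, 0], [0, 0, -0.1], -1],
    [[0, 0, 0], [0, 0, -0.17], -1],
    [[0, 0, 0], [0, 0, -0.17], -1],
  ],
)

```text
t: 6.7
position: [0.4579, 0.0533, 0.1329]
ee_rot: [0.622, 0.783, 0.001, 0.001]
force: [-0.3, 0.2, -0.3]
opening: 0.0009
gripper_force: 0.0
```

```bash
python3 d.py yellow y4
```

```text
6.7 [0.4579 0.0533 0.1329] [-0.3277  0.2337 -0.2896]
tip [([313.7, 272.7], 0.61), ([280.5, 249.6], 0.25)]
mark_mid [([313.5, 285.1], 0.57)]
orange 54 313.6296296296296 271.51851851851853 311 267 317 276
[0.4423 0.1204 0.0731] [0.0574 0.0731 0.0757]
```

Call:
move_arm(
  plan=[
    [[0, 0, 0.5], [-0.37, 0.356, 0], -1],
    [[0, 0, 0.5], [-0.37, 0.356, 0], -1],
    [[0, 0, 0.5], [-0.37, 0.356, 0], -1],
    [[0, 0, 0.5], [-0.37, 0.356, 0], -1],
    [[0, 0, 0.5], [-0.37, 0.356, 0], -1],
    [[0, 0, 0.5], [-0.37, 0.356, 0], -1],
    [[0, 0, 0.5], [-0.37, 0.356, 0], -1],
    [[0, 0, 0.5], [-0.37, 0.356, 0], -1],
    [[0, 0, 0.5], [-0.37, 0.356, 0], -1],
    [[0, 0, 0.5], [-0.37, 0.356, 0.06], -1],
    [[0, 0, 0.5], [-0.37, 0.356, 0.115], -1],
    [[0, 0, 0.5], [-0.37, 0.356, 0.115], -1],
  ],
)

```text
t: 8.35
position: [0.5842, -0.0302, 0.0942]
ee_rot: [0.993, 0.115, -0.002, -0.0]
force: [-0.5, 1.1, -0.2]
opening: 0.0002
gripper_force: 0.0
```

```bash
python3 d.py blue b1
```

```text
8.35 [ 0.5842 -0.0302  0.0942] [-0.4762  1.1054 -0.1595]
tip [([216.6, 207.3], 0.78), ([311.2, 240.3], 0.17)]
mark_mid [([217.8, 217.1], 0.61)]
orange 32 220.59375 207.625 217 206 224 210
[ 0.6593 -0.0122  0.0735] [0.0713 0.0735 0.0751]
```

View pics/b1.png

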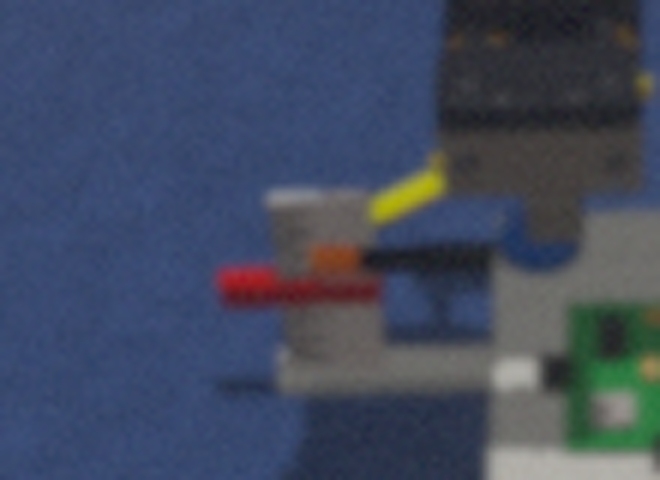

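Call:
move_arm(
  plan=[
    [[0, 0, 0], [0.01, 0, 0], -1],
    [[0, 0, 0], [0.01, 0, 0.01], -1],
    [[0, 0, 0], [0.01, 0, 0.023], -1],
    [[0, 0, 0], [0.01, 0, 0.035], -1],
    [[0, 0, 0], [0.01, 0, 0.035], -1],
    [[0, 0, 0], [0.01, 0, 0.035], -1],
  ],
)

```text
t: 9.25
position: [0.5894, -0.0295, 0.0866]
ee_rot: [0.993, 0.114, 0.0, 0.0]
force: [1.4, 0.1, 1.3]
opening: 0.0006
gripper_force: 1.1
```

```bash
python3 d.py blue b2
```

```text
9.25 [ 0.5894 -0.0295  0.0866] [1.4462 0.1477 1.3003]
tip [([217.4, 210.7], 0.84)]
mark_mid [([218.2, 215.8], 0.39)]
orange 31 220.74193548387098 210.16129032258064 217 208 224 212
[ 0.6599 -0.012   0.0663] [0.0622 0.0663 0.0679]
```

Call:
move_arm(
  plan=[
    [[0, 0, 0], [0, 0, 0.008], -1],
    [[0, 0, 0], [0, 0, 0.016], -1],
    [[0, 0, 0], [0, 0, 0.022], -1],
    [[0, 0, 0], [0, 0, 0.022], -1],
    [[0, 0, 0], [0, 0, 0.022], -1],
  ],
)

```text
t: 10.02
position: [0.5896, -0.0294, 0.0801]
ee_rot: [0.993, 0.114, 0.001, 0.0]
force: [3.2, 0.3, 4.3]
opening: 0.0006
gripper_force: 2.6
```

```bash
python3 d.py blue b3
```

```text
10.025 [ 0.5896 -0.0294  0.0801] [3.1566 0.3261 4.2865]
tip [([218.6, 215.6], 0.64)]
mark_mid [([253.5, 206.0], 0.45), ([218.9, 214.7], 0.43)]
orange 29 221.72413793103448 214.06896551724137 218 212 225 216
[ 0.6588 -0.0131  0.055 ] [0.0524 0.055  0.0578]
```

View pics/b3.png

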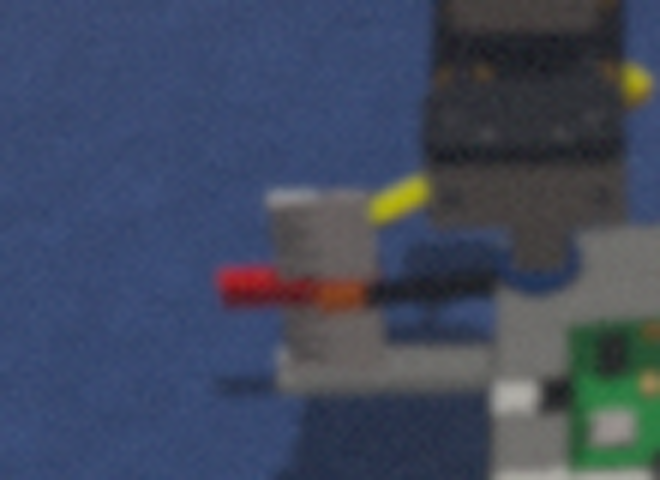

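Call:
move_arm(
  plan=[
    [[0, 0, 0], [0, 0, 0.003], -1],
    [[0, 0, 0], [0, 0, 0.003], -1],
    [[0, 0, 0], [0, 0, 0.003], -1],
    [[0, 0, 0], [0, 0, 0.003], -1],
    [[0, 0, 0], [0, 0, 0.003], -1],
    [[0, 0, 0], [0, 0, 0.003], -1],
    [[0, 0, 0], [0, 0, 0.003], -1],
    [[0, 0, 0], [0, 0, 0.003], -1],
    [[0, 0, 0], [0, 0, 0.003], -1],
    [[0, 0, 0], [0, 0, 0.003], -1],
  ],
)

```text
t: 11.42
position: [0.5896, -0.0294, 0.0792]
ee_rot: [0.993, 0.114, 0.001, 0.0]
force: [3.3, 0.9, 5.6]
opening: 0.0008
gripper_force: 2.8
```

```bash
python3 d.py blue b4
```

```text
11.425 [ 0.5896 -0.0294  0.0792] [3.3363 0.875  5.5774]
tip [([216.7, 214.8], 0.77)]
mark_mid [([219.2, 216.0], 0.61)]
orange 27 221.59259259259258 214.40740740740742 218 212 225 216
[ 0.6597 -0.0131  0.0539] [0.0521 0.0539 0.0562]
```

Call:
move_arm(
  plan=[
    [[0, 0, 0], [0, 0, -0.02], -1],
    [[0, 0, 0], [0, 0, -0.05], -1],
    [[0, 0, 0], [0, 0, -0.1], -1],
    [[0, 0, 0], [0, 0, -0.2], -1],
    [[0, 0, 0], [0, 0, -0.3], -1],
    [[0, 0, 0], [0, 0, -0.3], -1],
    [[0, 0, 0], [0, 0, -0.3], -1],
    [[0, 0, 0], [0, 0, -0.3], -1],
  ],
)

```text
t: 12.58
position: [0.588, -0.0296, 0.1676]
ee_rot: [0.993, 0.114, -0.001, -0.0]
force: [-0.2, 0.0, -0.0]
opening: 0.0007
gripper_force: 0.0
```

```bash
python3 d.py blue b5; python3 d.py yellow y5; python3 -c "
from h import *
print(workorder.sign_off())"
```

```text
12.575 [ 0.588  -0.0296  0.1676] [-0.1559  0.0227 -0.0168]
tip [([217.6, 207.0], 0.58)]
mark_mid [([219.1, 217.3], 0.57)]
orange 32 220.25 207.84375 217 206 224 210
[ 0.6601 -0.0113  0.0734] [0.0707 0.0734 0.0759]
12.725 [ 0.5885 -0.0295  0.168 ] [-0.6103 -0.265  -0.6705]
tip [([313.6, 274.4], 0.93), ([247.7, 188.8], 0.59)]
mark_mid [([312.9, 271.5], 0.43), ([316.4, 285.5], 0.42)]
orange 50 313.54 271.26 311 267 317 275
[0.4427 0.1203 0.0733] [0.0581 0.0733 0.0749]
the job is handed in; nothing more can be done
None
```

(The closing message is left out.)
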